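# Put the tape rolls on their stands

### The job

Clear the four rolls of tape off the bench by putting them flat on the two tape stands, with the rod through the hole of each roll. On the large stand goes the thick grey duct tape first, with the tan masking tape on top of it, both well centred on the rod; on the small stand the black electrical tape first, with the small white spool of thread tape on top of it. Leave the stands, nuts, bolt, sanding block and everything else where they are.

Things in the scene. Friction and masses are not known exactly. Their poses are not given: they have to be found in the camera images.
- duct_roll: Roll of grey duct tape, the thickest roll: outer diameter 110, hole diameter 76 (its wall is faceted inside, up to 3 mm inward), height 48 mm, mass about 0.2 kg. Can be taken by its 17 to 20 mm thick wall, one finger in the hole. Lies flat; origin at the centre of the underside, z up; round, so yaw means nothing.
- masking_roll: Roll of tan masking tape: outer diameter 104, hole diameter 76 (faceted inside, up to 3 mm inward), height 24 mm. Can be taken by its 14 to 17 mm thick wall, one finger in the hole. Lies flat; origin at the centre of the underside, z up; round, so yaw means nothing.
- black_roll: Roll of black electrical tape with a pale core: outer diameter 62, hole diameter 30, height 18 mm; taken across its outside. Lies flat; origin at the centre of the underside, z up; round, so yaw means nothing.
- white_roll: White flanged spool of thread-seal tape, the smallest roll: outer diameter 50 (flanges, each 3 mm thick), hole diameter 28, height 14 mm; taken across its outside. Lies flat; origin at the centre of the underside, z up; round, so yaw means nothing.
- stand_large: Large tape stand, fixed to the bench: round dark wooden base of diameter 116 and height 10 mm with an upright steel rod of diameter 8 mm in its centre; rod tip 90 mm above the bench. Origin at the centre of the underside, on the rod's axis, z up. (Wall cabinets hang 0.54 m above the bench beyond about x = 0.65: keep the wrist clear of them.)
- stand_small: Small tape stand, fixed to the bench: the same with a base of diameter 72 and height 10 mm, a rod of diameter 7 mm, its tip 54 mm above the bench. Origin at the centre of the underside, on the rod's axis, z up.
- nut_large: Large steel hex nut lying flat, 34 mm over its corners, 16 mm high; origin at the centre of the underside. To be left alone.
- nut_small: Smaller steel hex nut lying flat, 27 mm over its corners, 13 mm high; origin at the centre of the underside. To be left alone.
- bolt: Steel hex bolt with a nut on it, lying on its side along its own y, 80 mm long, 29 wide, 26 high; origin under its middle. It lies behind the fixed blue bench vice, which stands 125 mm high over x 0.32 to 0.51, y 0.18 to 0.30: keep the gripper clear of it. To be left alone.
- sanding_block: Brown sanding block, 45 x 70 x 33 mm (x, y, z); origin at the centre of the underside. To be left alone.

How it is judged:
By the outcome, as a careful person would: the job done as asked, in the order asked, and still so for the second after the job is handed in, with the robot touching nothing.
It also fails if it takes over 99 s, if anything falls off the work surface, if the arm or the gripper's body presses on something with over 40 N, if the wrist force passes 120 N, or if a joint passes its speed limit or range.

### The arm

A 7-joint arm with a two-finger parallel gripper is mounted at the origin on a cart in front of the work surface, level with it; the furniture and walls round the work are solid. World frame = base frame: x ahead of the robot, y to its left, z up, the work surface at z = 0. Lengths are in m, angles in rad, forces in N, time in s.
With the tool pointing down it reaches from about 0.425 to 0.875 m from the base axis. Payload 4.7 kg.
Tool frame: the origin (TCP) lies midway between the tips of the shut fingers; the grasp point (between the pads) lies 19 mm behind it (ctrl.grip_point_offset is the distance from the TCP to the grasp point, in m); z points along the fingers, y is the line along which they close (so a half turn about z gives the same grasp; the last joint's range is limited). The gripper opens to 87 mm and grips with 3 to 60 N. Pads are 19 mm wide; open, the fingers measure 117 mm over their backs; the gripper's body (75 mm by 190 mm) begins 51 mm behind the grasp point.
Start: joints at [-1.293, 0.321, -0.07, 1.45, 0.023, 1.371, -0.057], TCP at [0.17, 0.628, 0.223] pointing down, gripper open.
Joint ranges: [-2.86, 2.86], [-0.3, 2.09], [-1.38, 1.24], [0.06, 2.45], [-1.56, 4.7], [0.09, 2.05], [-2.69, 2.69]. Speed limits (rad/s): [2.57, 2.57, 3.14, 3.14, 3.14, 3.14, 3.14].

### API

Orientations are given as a rotation vector (axis times angle).
In Python, from bench import ctrl gives the robot as it stands.
- The arm moves only by the tool move_arm, never from a script. Its argument "increments" is text: rows parted by semicolons, each of 7 numbers parted by spaces: the shift along the world's x, y, z in mm, then the turn, a rotation vector about the world's x, y, z in degrees, then the closure in counts, from 0 (fully open) to 255 (shut). A call has exactly 8 rows; each row shifts and turns the commanded pose from where the row before left it; what a row does not reach is not made up. A row lasts 1/12 s, in which the tool goes at most 41.7 mm and 7.16 degrees, less where a joint would pass 70% of its speed; a pose out of reach is approached as far as the arm can. A call with a gripper value outside its range is refused whole. The fingers move at their own pace and stop on an object; "grip_force" is the grip in N (left out, the last holds). Time passes only in rows, so rows that do not move let the fingers close, or fill a call up. It gives the time, the measured TCP pose, the force, the opening and the grip force at its end, in the units of the state.
- ctrl.get_state(): the state, without advancing time (a new reading comes with each control period).
- ctrl.get_image(name): name is "side" or "top" or "wrist"; returns a dict with "frame" (420x560x3 uint8, red, green, blue), "depth" (420x560 float32, m along the optical axis (not along the pixel's ray), 0 where there is no reading), "fx", "fy", "cx", "cy" (pixels), "position" and "orientation" of the camera in the world. Camera axes: x right, y down, z forward; pixel columns grow to the right and rows downward; lengths in m; the calibration is good to about 2 mm. A picture is of the moment at which its call begins.
- ctrl.close_job(): hands the job in; it is judged then, once.
Trained networks look in a picture, given as the dict that the camera call returned (one of the last four; its "shot" number tells which), for a name from the list of things; names that differ only in an ending like _2 or _b are one class to them, and where a whole thing is asked for, a point or a joint stands for the part that bears it (a point fixed in the world has none). Each returns a list of dicts, best first, with "score" (0 to 1); they miss things now and then, are a little off and sometimes report something else, mostly with a low value. They report only what shows in the picture. A call takes as long as a camera call.
- ctrl.find_in(target, picture): "centre" ([x, y, z] in m, in world coordinates, good to about 4 mm: the middle of the surface that is visible of it).
- ctrl.silhouettes(target, picture): "region" (420x560 bool, what is visible of it).
The state is a dict: "time": time; "joint_positions": joint angles; "qd": joint speeds; "joint_torque": joint torques, N m; "position": TCP position; "tool_rot": TCP orientation; "ft_force": force on the tool from outside, world axes, zero at the start; "torque": the same for the moment, N m; "grip_width": opening from 0.0 (shut) to 1.0 (fully open); "grip_force": force on a finger pad.
Only numpy, scipy, OpenCV 4.12 (cv2) and the standard library are available. Lean on these libraries where they do the work, as an engineer would, in place of code of your own. Each camera call takes 0.05 s, during which the arm holds its last target. There are 200 camera calls.

## Working session

There is one attempt and no reset: what is moved stays moved. The work goes in short steps, Python scripts to look and compute and a tool call to move; the robot and the scene stay as the last step left them, time stands still between calls to the robot, and variables do not carry over. Pictures are saved under pics/ and viewed, at most 14 in all, crops included, and the job is handed in when it is done.

Besides the shell and the picture viewer there is one more tool, called after "Request:" as name(argument=value, ...) on one line, values as JSON. move_arm: Moves the arm, as the interface text tells. Its arguments: {"type":"object","properties":{"increments":{"type":"string"},"grip_force":{"type":"number"}},"required":["increments"]}

```bash
ls; mkdir -p pics; cat > h.py <<'E'
import numpy as np, cv2
from scipy.spatial.transform import Rotation as R
from bench import ctrl
def cloud(p):
    d=p["depth"]; v,u=np.mgrid[:420,:560]
    c=np.stack([(u-p["cx"])/p["fx"]*d,(v-p["cy"])/p["fy"]*d,d],-1)
    o=np.array(p["orientation"],float)
    M=o if o.shape==(3,3) else (R.from_rotvec(o) if o.size==3 else R.from_quat(o)).as_matrix()
    return c@M.T+np.array(p["position"])
def save(p,n): cv2.imwrite(f"pics/{n}.png",p["frame"][...,::-1])
E
python3 - <<'E'
from h import *
s=ctrl.get_state(); print(s)
for n in ["top","side"]:
    p=ctrl.get_image(n); save(p,n+"0"); print(n,p["position"],p["orientation"],p["fx"])
    P=cloud(p)
    for t in "duct_roll masking_roll black_roll white_roll stand_large stand_small nut_large nut_small bolt sanding_block".split():
        f=ctrl.find_in(t,p); print(t,[(np.round(x["centre"],3),round(x["score"],2)) for x in f[:2]])
        m=ctrl.silhouettes(t,p)
        if m:
            r=m[0]["region"]&(p["depth"]>0); q=P[r]
            if len(q): 
                zt=np.percentile(q[:,2],95); k=q[abs(q[:,2]-zt)<.006][:,:2].astype(np.float32)
                print("   ",round(m[0]["score"],2),len(q),"ztop",zt.round(3),"circ",np.round(cv2.minEnclosingCircle(k)[0],4),round(cv2.minEnclosingCircle(k)[1],4), np.percentile(q,[2,98],axis=0).round(3).tolist())
E
```

```text
pics
{'time': 0.0, 'joint_positions': array([-1.29292975,  0.32179925, -0.07007565,  1.45167898,  0.02260273,
        1.37079476, -0.05686516]), 'qd': array([ 1.15232764e-03,  4.73349304e-04,  2.25177709e-05, -1.18101866e-03,
       -2.17677660e-04,  5.12848681e-04,  8.11904174e-06]), 'joint_torque': array([ 2.99107887e-04, -4.91294360e+01, -4.03776057e-01, -3.12525129e+01,
       -6.39297534e-02,  4.35497565e-02,  1.52661114e-04]), 'position': array([0.1693773 , 0.62696895, 0.22147487]), 'tool_rot': array([-4.13014860e-01, -3.11417770e+00,  2.96552746e-03]), 'ft_force': array([-0.63215291, -0.33022894,  0.2120719 ]), 'torque': array([ 0.0375083 , -0.01618675, -0.00320015]), 'grip_force': 0.0, 'grip_width': 0.9981996129744533}
top [ 0.32050407 -0.00759869  1.17872776] [-2.11687886  2.14642551 -0.16097105] 467.7956157483973
duct_roll [(array([0.566, 0.114, 0.05 ]), 0.76)]
    0.84 1248 ztop 0.052 circ [0.5676 0.114 ] 0.0554 [[0.514, 0.062, -0.001], [0.619, 0.166, 0.052]]
masking_roll [(array([0.441, 0.011, 0.022]), 0.71)]
    0.89 810 ztop 0.028 circ [0.4484 0.013 ] 0.052 [[0.399, -0.
[... 1935 characters left out ...]
 -0.223, 0.059]]
stand_small [(array([ 0.433, -0.171,  0.01 ]), 0.84)]
    0.83 239 ztop 0.013 circ [ 0.4352 -0.1723] 0.0355 [[0.404, -0.206, 0.004], [0.465, -0.143, 0.02]]
nut_large [(array([ 0.541, -0.19 ,  0.011]), 0.6)]
    0.42 91 ztop 0.017 circ [ 0.5462 -0.1856] 0.0183 [[0.53, -0.202, 0.001], [0.558, -0.17, 0.017]]
nut_small []
    0.57 41 ztop 0.013 circ [ 0.4698 -0.0848] 0.0133 [[0.459, -0.096, 0.004], [0.481, -0.073, 0.013]]
bolt [(array([0.566, 0.257, 0.015]), 0.38)]
    0.68 495 ztop 0.026 circ [0.445  0.0097] 0.0546 [[0.397, -0.041, 0.002], [0.492, 0.055, 0.026]]
sanding_block []
    0.56 197 ztop 0.02 circ [ 0.5842 -0.0724] 0.0327 [[0.554, -0.105, 0.002], [0.611, -0.046, 0.02]]
```

View pics/top0.png

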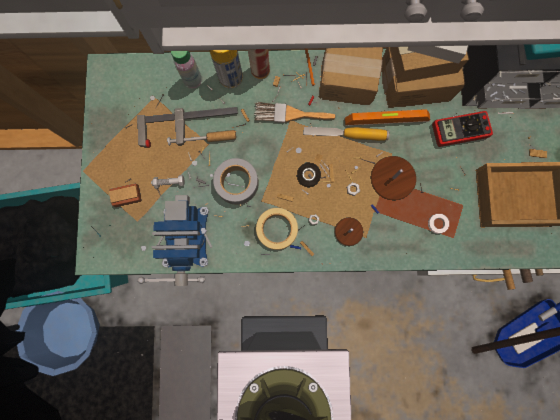

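View pics/side0.png

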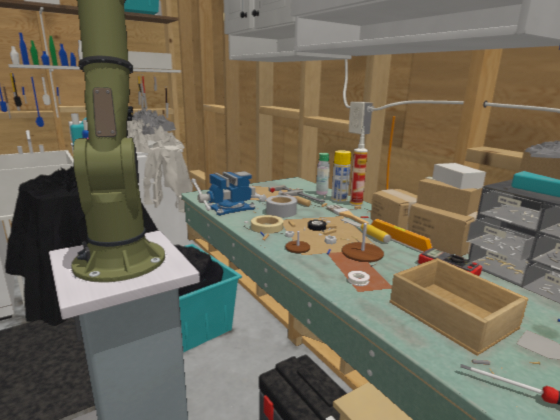

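The top view shows the duct roll at (236,182), the masking roll at (277,228), the black roll at (309,175) and the white spool at (438,224). The large stand is at (393,178), the small stand at (348,232) and the vice at (180,235). The measured heights agree with the given sizes. I'll move to above the duct roll with the fingers closing along world y.

Request:
move_arm(increments="24 -34 0 0 0 1.9 0;24 -34 0 0 0 1.9 0;24 -34 0 0 0 1.9 0;24 -34 0 0 0 1.9 0;24 -34 0 0 0 1.9 0;24 -34 0 0 0 1.9 0;24 -34 0 0 0 1.9 0;24 -34 0 0 0 1.9 0", grip_force=20)

```text
time: 2.77
position: [0.3624, 0.3537, 0.2229]
tool_rot: [-0.005, 3.141, 0.001]
ft_force: [0.8, 0.8, 0.4]
grip_width: 0.999
grip_force: 0.0
```

Request:
move_arm(increments="24 -34 0 0 0 0 0;24 -34 0 0 0 0 0;24 -34 0 0 0 0 0;24 -34 0 0 0 0 0;24 -34 0 0 0 0 0;24 -34 0 0 0 0 0;24 -34 0 0 0 0 0;24 -34 0 0 0 0 0")

```text
time: 3.43
position: [0.5544, 0.0818, 0.223]
tool_rot: [-0.003, 3.141, 0.001]
ft_force: [0.2, 0.7, 0.6]
grip_width: 0.999
grip_force: 0.0
```

```bash
cat >> h.py <<'E'
def ring(p,t,z0,z1,maxr=.07,near=None):
    "centre/radius of top face of t from points with z in [z0,z1]"
    P=cloud(p); q=P[(p["depth"]>0)&(P[...,2]>z0)&(P[...,2]<z1)]
    q=q[np.hypot(*(q[:,:2]-near).T)<maxr][:,:2].astype(np.float32)
    if len(q)<5: return None
    c,r=cv2.minEnclosingCircle(q); return np.round(c,4),round(r,4),len(q)
E
python3 - <<'E'
from h import *
p=ctrl.get_image("wrist"); save(p,"w1"); print(p["position"],p["orientation"])
P=cloud(p); ok=p["depth"]>0; print(P[ok].min(0),P[ok].max(0))
b=P[ok]; print("bench z",np.median(b[abs(b[:,2])<.008][:,2]))
print(ring(p,"duct",.042,.056,.07,np.array([.567,.113])))
print(ring(p,"black",.014,.024,.04,np.array([.585,-.07])))
E
```

```text
[0.48485962 0.08094154 0.3855447 ] [2.08290961 2.0856327  0.26932955]
[ 0.35388373 -0.26685679 -0.00315939] [0.90694733 0.43315373 0.34535045]
bench z 0.0005170763826683467
(array([0.5676, 0.1118]), 0.0554, 4847)
(array([ 0.5853, -0.0719]), 0.0317, 1803)
```

View pics/w1.png

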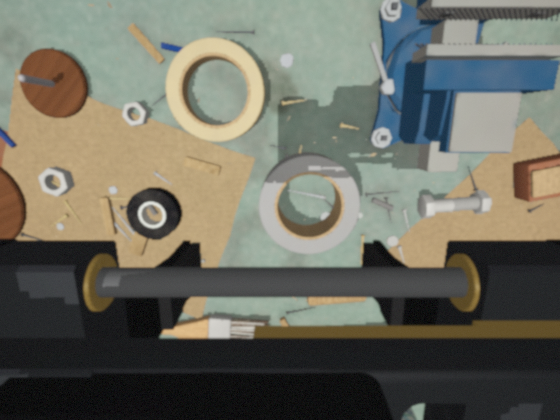

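The wrist view shows the duct roll at (310,203), with both wall sides clear for the fingers. I'll grip its -y wall.

Request:
move_arm(increments="13 -16 -10 0 0 0 0;0 0 -36 0 0 0 0;0 0 -36 0 0 0 0;0 0 -36 0 0 0 0;0 0 -36 0 0 0 0;0 0 -30 0 0 0 0;0 0 -17 0 0 0 0;0 0 0 0 0 0 0")

```text
time: 4.15
position: [0.5628, 0.0673, 0.0173]
tool_rot: [0.003, -3.134, 0.003]
ft_force: [-0.6, 0.1, 0.4]
grip_width: 0.998
grip_force: 0.0
```

Request:
move_arm(increments="0 0 0 0 0 0 150;0 0 0 0 0 0 255;0 0 0 0 0 0 255;0 0 0 0 0 0 255;0 0 0 0 0 0 255;0 0 0 0 0 0 255;0 0 0 0 0 0 255;0 0 0 0 0 0 255", grip_force=25)

```text
time: 4.82
position: [0.5666, 0.0676, 0.0218]
tool_rot: [-0.002, 3.141, 0.0]
ft_force: [-0.8, -0.1, 0.9]
grip_width: 0.48
grip_force: 0.0
```

Request:
move_arm(increments="0 0 0 0 0 0 255;0 0 0 0 0 0 255;0 0 0 0 0 0 255;0 0 0 0 0 0 255;0 0 0 0 0 0 255;0 0 0 0 0 0 255;0 0 0 0 0 0 255;0 0 0 0 0 0 255")

```text
time: 5.48
position: [0.5664, 0.0675, 0.0215]
tool_rot: [0.002, -3.141, -0.0]
ft_force: [-0.1, 0.1, -1.2]
grip_width: 0.227
grip_force: 24.6
```

Request:
move_arm(increments="0 0 30 0 0 0 255;0 0 37 0 0 0 255;0 0 37 0 0 0 255;0 -40 0 0 0 0 255;0 -40 0 0 0 0 255;0 -40 0 0 0 0 255;0 -40 0 0 0 0 255;0 -40 0 0 0 0 255")

```text
time: 6.15
position: [0.566, -0.1341, 0.1256]
tool_rot: [-0.003, 3.141, 0.0]
ft_force: [0.5, -0.3, -1.8]
grip_width: 0.23
grip_force: 24.7
```

```bash
python3 - <<'E'
from h import *
s=ctrl.get_state(); print(s["position"],s["grip_width"],s["grip_force"],s["joint_positions"].round(2))
A=np.array
for n in ["wrist","side","top"]:
    p=ctrl.get_image(n); save(p,n+"2")
    P=cloud(p); T=s["position"]
    print(n,"held duct",ring(p,"",T[2]-.022+.040,T[2]-.022+.053,.065,T[:2]+A([0,.046])))
    print(" base L",ring(p,"",.006,.014,.066,A([.573,-.291]))," rod",ring(p,"",.02,.095,.03,A([.573,-.291])))
    print(" base S",ring(p,"",.006,.014,.042,A([.438,-.170]))," rod",ring(p,"",.02,.06,.02,A([.438,-.170])))
E
```

```text
[ 0.56604475 -0.13410126  0.12562445] 0.2297502484442149 24.69789246121536 [-0.3   0.27  0.57  1.77 -0.16  1.15  1.89]
wrist held duct (array([ 0.569 , -0.0942]), 0.0597, 15062)
 base L (array([ 0.5737, -0.2887]), 0.0584, 10270)  rod (array([ 0.5748, -0.2877]), 0.0036, 745)
 base S (array([ 0.4388, -0.1706]), 0.0362, 6765)  rod (array([ 0.4393, -0.17  ]), 0.0035, 209)
side held duct (array([ 0.5653, -0.1003]), 0.0563, 199)
 base L (array([ 0.5763, -0.2884]), 0.061, 605)  rod (array([ 0.5723, -0.2895]), 0.0046, 73)
 base S (array([ 0.436 , -0.1703]), 0.0373, 229)  rod (array([ 0.4371, -0.1722]), 0.004, 23)
top held duct (array([ 0.5688, -0.0891]), 0.0541, 227)
 base L (array([ 0.5705, -0.2948]), 0.0606, 893)  rod (array([ 0.5741, -0.2853]), 0.0038, 36)
 base S None  rod None
```

View pics/wrist2.png

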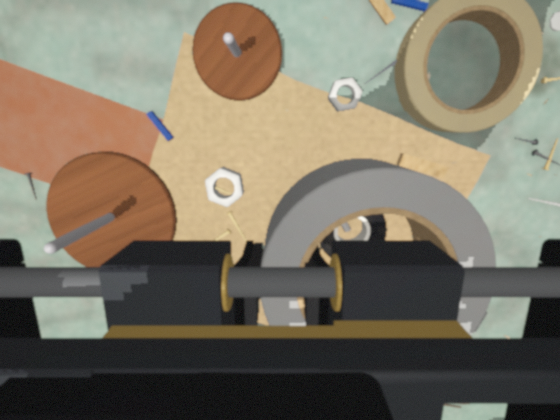

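The large stand's base is at (110,212) in the wrist view. The duct roll is held level at (375,265), and the rod stands at about (0.574,-0.288). I'll carry the roll to above the rod.

Request:
move_arm(increments="1 -36 2 0 0 0 255;1 -36 0 0 0 0 255;1 -36 0 0 0 0 255;1 -36 0 0 0 0 255;1 -36 0 0 0 0 255;1 -20 0 0 0 0 255;0 0 0 0 0 0 255;0 0 0 0 0 0 255")

```text
time: 6.97
position: [0.5722, -0.3326, 0.1268]
tool_rot: [0.0, -3.141, -0.001]
ft_force: [0.6, 1.5, -2.0]
grip_width: 0.231
grip_force: 24.7
```

```bash
python3 - <<'E'
from h import *
s=ctrl.get_state(); print(s["position"],s["grip_width"],s["tool_rot"],s["joint_positions"].round(2))
A=np.array; T=s["position"]
for n in ["wrist","side","top"]:
    p=ctrl.get_image(n); save(p,n+"3")
    m=ctrl.silhouettes("duct_roll",p)
    print(n,"held",ring(p,"",T[2]-.022+.042,T[2]-.022+.053,.062,T[:2]+A([0,.0455])))
    print(" rod",ring(p,"",.05,.093,.03,A([.574,-.2885])))
E
```

```text
[ 0.57219876 -0.33264588  0.12683663] 0.23105806756913397 [ 4.26893449e-05 -3.14050822e+00 -1.03225883e-03] [ 0.02  0.46  0.62  1.56 -0.28  1.22  2.26]
wrist held (array([ 0.5746, -0.2912]), 0.0586, 14797)
 rod (array([ 0.574 , -0.2888]), 0.004, 189)
side held (array([ 0.5785, -0.2897]), 0.0608, 320)
 rod (array([ 0.5726, -0.2888]), 0.0032, 39)
top held (array([ 0.5764, -0.2796]), 0.0554, 450)
 rod None
```

View pics/wrist3.png

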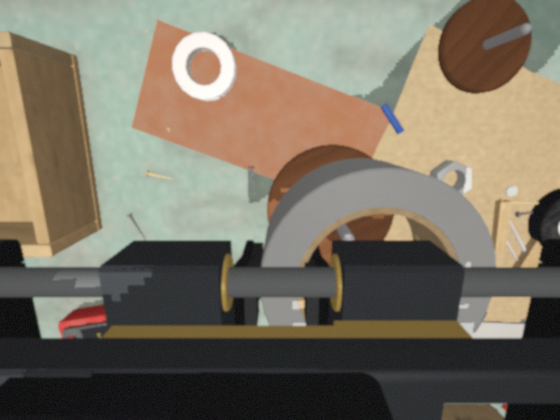

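The roll is over the rod: the rod shows inside the hole at (343,230), offset only by parallax. Lowering it now.

Request:
move_arm(increments="0 -1.5 -36 0 0 0 255;0 0 -28 0 0 0 255;0 0 -14 0 0 0 255;0 0 -8 0 0 0 255;0 0 -5 0 0 0 255;0 0 -3 0 0 0 255;0 0 0 0 0 0 255;0 0 0 0 0 0 255")

```text
time: 7.93
position: [0.5733, -0.3345, 0.0349]
tool_rot: [-0.002, 3.14, -0.001]
ft_force: [-0.1, 0.8, -0.6]
grip_width: 0.228
grip_force: 24.7
```

Request:
move_arm(increments="0 0 -1.5 0 0 0 255;0 0 -1.5 0 0 0 255;0 0 0 0 0 0 255;0 0 0 0 0 0 160;0 0 0 0 0 0 160;0 0 0 0 0 0 160;0 0 0 0 0 0 160;0 0 0 0 0 0 160")

```text
time: 8.6
position: [0.5725, -0.3339, 0.0305]
tool_rot: [0.002, -3.142, -0.0]
ft_force: [0.3, 0.1, -0.1]
grip_width: 0.364
grip_force: 0.0
```

```bash
python3 - <<'E'
from h import *
s=ctrl.get_state(); print(s["position"],s["grip_width"],s["ft_force"])
A=np.array; T=s["position"]
for n in ["side","top"]:
    p=ctrl.get_image(n); save(p,n+"4")
    print(n,"duct",ring(p,"",.052,.063,.062,A([.574,-.2885])), "rod",ring(p,"",.07,.093,.02,A([.574,-.2885])))
E
```

```text
[ 0.57247316 -0.33390662  0.0305436 ] 0.36394787447430155 [ 0.28022181  0.08070908 -0.13147055]
side duct (array([ 0.5731, -0.2903]), 0.0561, 352) rod (array([ 0.5675, -0.2944]), 0.0109, 18)
top duct (array([ 0.5773, -0.2811]), 0.054, 293) rod (array([ 0.5746, -0.2856]), 0.0036, 12)
```

Request:
move_arm(increments="0 0 38 0 0 0 160;0 0 38 0 0 0 160;0 0 38 0 0 0 160;-12 39 0 0 0 0 100;-12 39 0 0 0 0 0;-12 39 0 0 0 0 0;-12 39 0 0 0 0 0;-12 39 0 0 0 0 0")

```text
time: 9.37
position: [0.5116, -0.1373, 0.1446]
tool_rot: [-0.002, 3.141, 0.0]
ft_force: [0.2, 0.2, -0.4]
grip_width: 0.666
grip_force: 0.0
```

```bash
python3 - <<'E'
from h import *
s=ctrl.get_state(); print(s["position"],s["grip_width"],s["ft_force"])
A=np.array
for n in ["wrist","side","top"]:
    p=ctrl.get_image(n); save(p,n+"5")
    print(n,"duct",ring(p,"",.052,.063,.062,A([.574,-.2885])), "rod",ring(p,"",.07,.093,.02,A([.574,-.2885])),"mask",ring(p,"",.02,.03,.06,A([.446,.0125])))
E
```

```text
[ 0.51164281 -0.13732403  0.14460548] 0.6662606028617537 [ 0.21425637  0.15883734 -0.42273548]
wrist duct (array([ 0.5366, -0.2938]), 0.039, 985) rod None mask (array([0.4476, 0.0099]), 0.0527, 6855)
side duct (array([ 0.5743, -0.2891]), 0.0571, 435) rod (array([ 0.5732, -0.2887]), 0.005, 22) mask (array([0.4478, 0.0118]), 0.0553, 234)
top duct (array([ 0.5757, -0.2879]), 0.0552, 487) rod (array([ 0.5747, -0.2857]), 0.004, 15) mask (array([0.4482, 0.0125]), 0.0522, 714)
```

View pics/wrist5.png

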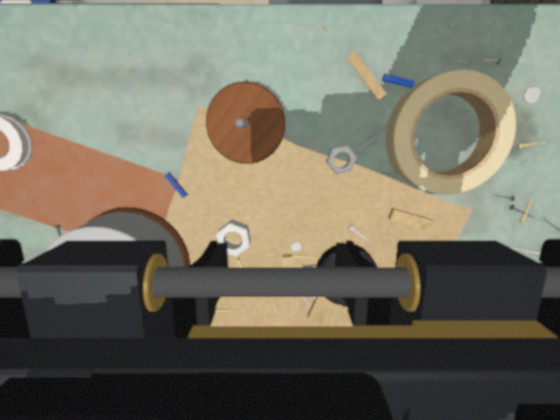

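The duct roll sits within about 2 mm of the rod. The masking roll at (452,131), about (0.4477,0.011), is free. I'll grip its +y wall.

Request:
move_arm(increments="-13 38.6 0 0 0 0 0;-13 38.6 0 0 0 0 0;-13 38.6 0 0 0 0 0;-13 38.6 0 0 0 0 0;-12 38.6 0 0 0 0 0;0 0 -25 0 0 0 0;0 0 -30 0 0 0 0;0 0 -30 0 0 0 0")

```text
time: 10.18
position: [0.4501, 0.0538, 0.0596]
tool_rot: [-0.002, 3.138, 0.001]
ft_force: [-0.3, 1.2, -1.0]
grip_width: 1.0
grip_force: 0.0
```

Request:
move_arm(increments="0 0 -30 0 0 0 0;0 0 -13 0 0 0 0;0 0 -6 0 0 0 0;0 0 0 0 0 0 0;0 0 0 0 0 0 0;0 0 0 0 0 0 150;0 0 0 0 0 0 255;0 0 0 0 0 0 255")

```text
time: 10.85
position: [0.4495, 0.0542, 0.0117]
tool_rot: [-0.002, 3.139, 0.001]
ft_force: [-0.4, -0.1, -0.0]
grip_width: 0.851
grip_force: 0.0
```

Request:
move_arm(increments="0 0 0 0 0 0 255;0 0 0 0 0 0 255;0 0 0 0 0 0 255;0 0 0 0 0 0 255;0 0 0 0 0 0 255;0 0 0 0 0 0 255;0 0 0 0 0 0 255;0 0 0 0 0 0 255")

```text
time: 11.52
position: [0.4485, 0.054, 0.0106]
tool_rot: [0.002, -3.142, -0.0]
ft_force: [-0.3, -0.7, 0.2]
grip_width: 0.248
grip_force: 0.0
```

Request:
move_arm(increments="0 0 0 0 0 0 255;0 0 0 0 0 0 255;0 0 0 0 0 0 255;0 0 0 0 0 0 255;0 0 0 0 0 0 255;0 0 10 0 0 0 255;0 0 20 0 0 0 255;0 0 30 0 0 0 255")

```text
time: 12.18
position: [0.4462, 0.0534, 0.0697]
tool_rot: [0.002, -3.137, 0.003]
ft_force: [0.6, 0.4, -1.3]
grip_width: 0.184
grip_force: 25.0
```

Request:
move_arm(increments="0 0 30 0 0 0 255;0 0 28 0 0 0 255;14 -33 0 0 0 0 255;14 -33 0 0 0 0 255;14 -33 0 0 0 0 255;14 -33 0 0 0 0 255;14 -33 0 0 0 0 255;14 -33 0 0 0 0 255")

```text
time: 12.85
position: [0.5329, -0.1454, 0.1294]
tool_rot: [-0.003, 3.141, 0.001]
ft_force: [0.7, -0.3, -0.5]
grip_width: 0.189
grip_force: 25.0
```

Request:
move_arm(increments="14 -33 0 0 0 0 255;14 -33 0 0 0 0 255;14 -33 0 0 0 0 255;0 0 0 0 0 0 255;0 0 0 0 0 0 255;0 0 0 0 0 0 255;0 0 0 0 0 0 255;0 0 0 0 0 0 255")

```text
time: 13.52
position: [0.5747, -0.241, 0.1288]
tool_rot: [-0.006, 3.141, 0.002]
ft_force: [-0.5, -0.3, -1.5]
grip_width: 0.182
grip_force: 25.0
```

```bash
python3 - <<'E'
from h import *
s=ctrl.get_state(); print(s["position"],s["grip_width"],s["tool_rot"])
A=np.array; T=s["position"]; z=T[2]-.0106
for n in ["wrist","side","top"]:
    p=ctrl.get_image(n); save(p,n+"6")
    print(n,"held",ring(p,"",z+.019,z+.029,.06,T[:2]-A([0,.044])))
E
```

```text
[ 0.57466067 -0.24097205  0.12884224] 0.1824360578201445 [-6.02466650e-03  3.14121378e+00  2.27499185e-03]
wrist held (array([ 0.5748, -0.2812]), 0.0564, 10623)
side held (array([ 0.5727, -0.2818]), 0.0563, 330)
top held None
```

View pics/wrist6.png

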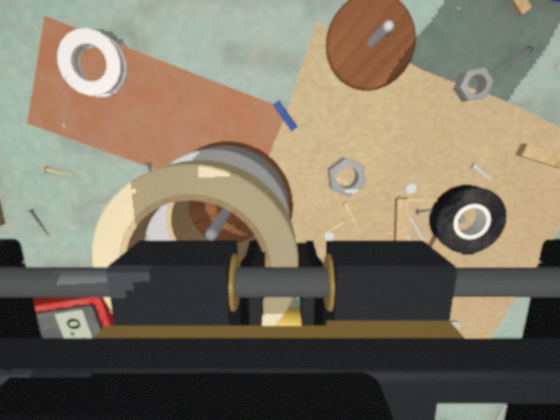

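The masking roll at (195,262) is over the rod, which shows at (215,225) inside the hole. I'll shift 3.5 mm in y and lower.

Request:
move_arm(increments="0 -3.5 0 0 0 0 255;0 0 -25 0 0 0 255;0 0 -16 0 0 0 255;0 0 -8 0 0 0 255;0 0 -5 0 0 0 255;0 0 -3 0 0 0 255;0 0 0 0 0 0 255;0 0 0 0 0 0 255")

```text
time: 14.33
position: [0.575, -0.2468, 0.0724]
tool_rot: [-0.002, 3.14, -0.001]
ft_force: [0.2, 0.2, -0.8]
grip_width: 0.185
grip_force: 25.0
```

Request:
move_arm(increments="0 0 -1.5 0 0 0 255;0 0 -1 0 0 0 255;0 0 -1 0 0 0 255;0 0 0 0 0 0 255;0 0 0 0 0 0 170;0 0 0 0 0 0 170;0 0 0 0 0 0 170;0 0 0 0 0 0 170")

```text
time: 15.0
position: [0.5745, -0.2466, 0.0681]
tool_rot: [-0.002, 3.142, -0.0]
ft_force: [0.1, -0.2, -0.3]
grip_width: 0.318
grip_force: 0.0
```

Request:
move_arm(increments="0 0 25 0 0 0 170;0 0 25 0 0 0 170;0 0 30 0 0 0 170;0 35 0 0 0 0 0;0 35 0 0 0 0 0;3 35 0 0 0 0 0;4 35 0 0 0 0 0;4 35 0 0 0 0 0")

```text
time: 15.67
position: [0.5854, -0.0699, 0.1483]
tool_rot: [-0.002, 3.141, 0.001]
ft_force: [1.2, 0.4, 0.1]
grip_width: 0.627
grip_force: 0.0
```

```bash
python3 - <<'E'
from h import *
s=ctrl.get_state(); print(s["position"],s["grip_width"])
A=np.array
for n in ["wrist","side","top"]:
    p=ctrl.get_image(n); save(p,n+"7")
    c=A([.574,-.2885])
    print(n,"mask",ring(p,"",.077,.089,.06,c),"duct",ring(p,"",.053,.063,.062,c),"rod",ring(p,"",.07,.096,.02,c),"black",ring(p,"",.013,.025,.042,A([.5853,-.0719])))
E
```

```text
[ 0.58541058 -0.06994972  0.1483379 ] 0.627248185263621
wrist mask (array([ 0.5719, -0.2685]), 0.0467, 3333) duct (array([ 0.5681, -0.2758]), 0.0493, 1552) rod (array([ 0.5742, -0.287 ]), 0.0035, 35) black (array([ 0.5853, -0.0722]), 0.0314, 2816)
side mask (array([ 0.5743, -0.2909]), 0.0539, 361) duct (array([ 0.5677, -0.296 ]), 0.054, 178) rod (array([ 0.5713, -0.2901]), 0.0039, 22) black (array([ 0.5835, -0.073 ]), 0.0322, 130)
top mask (array([ 0.5746, -0.2875]), 0.0528, 830) duct (array([ 0.5754, -0.2867]), 0.0552, 176) rod (array([ 0.5716, -0.285 ]), 0.0026, 18) black None
```

View pics/top7.png

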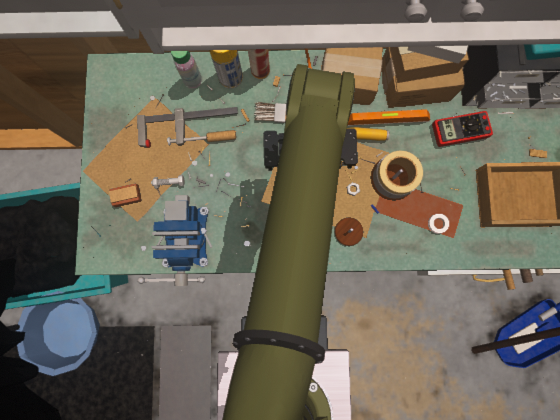

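The top view shows the masking roll centred on the duct roll at (398,174). Next is the black roll.

Request:
move_arm(increments="0 -2.5 -30 0 0 0 0;0 0 -36 0 0 0 0;0 0 -36 0 0 0 0;0 0 -20 0 0 0 0;0 0 -12 0 0 0 0;0 0 -6 0 0 0 0;0 0 0 0 0 0 0;0 0 0 0 0 0 0")

```text
time: 16.48
position: [0.5865, -0.0748, 0.0092]
tool_rot: [-0.001, 3.14, -0.001]
ft_force: [-0.2, 0.3, 0.6]
grip_width: 0.999
grip_force: 0.0
```

Request:
move_arm(increments="-1 0 -1.5 0 0 0 50;0 0 -1 0 0 0 150;0 0 0 0 0 0 255;0 0 0 0 0 0 255;0 0 0 0 0 0 255;0 0 0 0 0 0 255;0 0 0 0 0 0 255;0 0 0 0 0 0 255", grip_force=20)

```text
time: 17.15
position: [0.5848, -0.0739, 0.006]
tool_rot: [-0.002, 3.141, 0.0]
ft_force: [-1.6, 0.2, 4.0]
grip_width: 0.696
grip_force: 20.0
```

Request:
move_arm(increments="0 0 20 0 0 0 255;0 0 30 0 0 0 255;0 0 32 0 0 0 255;-29.3 -19.4 0 0 0 0 255;-29.3 -19.4 0 0 0 0 255;-29.3 -19.4 0 0 0 0 255;-29.3 -19.4 0 0 0 0 255;-29.3 -19.4 0 0 0 0 255")

```text
time: 17.82
position: [0.4363, -0.1717, 0.0873]
tool_rot: [0.003, -3.141, -0.0]
ft_force: [0.2, -0.5, -0.1]
grip_width: 0.702
grip_force: 20.0
```

```bash
python3 - <<'E'
from h import *
p=ctrl.get_image("wrist");p=ctrl.get_image("wrist")
s=ctrl.get_state(); T=s["position"]; print(T,s["grip_width"],s["joint_positions"].round(2)); save(p,"w8")
A=np.array; z=T[2]-.006
print("held",ring(p,"",z+.012,z+.023,.036,T[:2]),"rod",ring(p,"",.02,.06,.016,A([.438,-.171])),"base",ring(p,"",.006,.014,.042,A([.438,-.171])))
p=ctrl.get_image("side"); print("held",ring(p,"",z+.012,z+.023,.036,T[:2]),"rod",ring(p,"",.02,.06,.02,A([.438,-.171])))
E
```

```text
[ 0.43293962 -0.17428685  0.08692024] 0.7032849526553051 [-0.32  0.04  0.67  2.07 -0.03  1.04  1.93]
held (array([ 0.428 , -0.1744]), 0.0344, 6877) rod (array([ 0.4385, -0.1707]), 0.0034, 80) base (array([ 0.4387, -0.1706]), 0.0363, 2083)
held (array([ 0.4272, -0.1709]), 0.0326, 136) rod (array([ 0.4385, -0.1703]), 0.0039, 23)
```

View pics/w8.png

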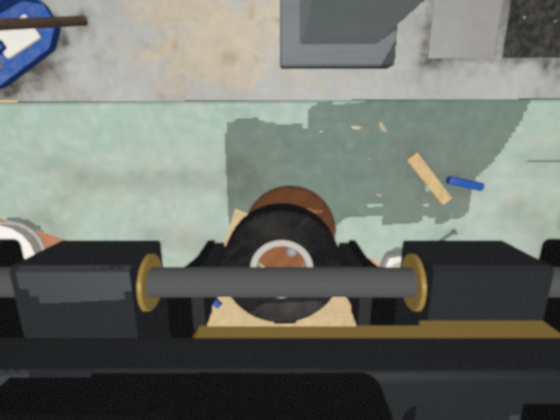

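The black roll is held and the rod tip shows inside its hole at (291,253). I'll measure the hole itself precisely.

```bash
python3 - <<'E'
from h import *
p=ctrl.get_image("wrist"); s=ctrl.get_state(); T=s["position"]; print(T)
P=cloud(p); z=T[2]-.006
m=(abs(P[...,2]-z-.018)<.006)&(p["depth"]>0)&(np.hypot(P[...,0]-T[0],P[...,1]-T[1])<.042)
for y in (-.02,-.01,0,.01,.02):
    k=m&(abs(P[...,1]-T[1]-y)<.001); q=np.sort(P[k][:,0]); g=np.argmax(np.diff(q)); print(y,"xmin",q[0].round(4),"gap",q[g].round(4),q[g+1].round(4),"xmax",q[-1].round(4),"z",np.median(P[k][:,2]).round(4))
for x in (-.015,-.01,-.005):
    k=m&(abs(P[...,0]-T[0]-x)<.001); q=np.sort(P[k][:,1]); g=np.argmax(np.diff(q)); print(x,"y",q[0].round(4),"gap",q[g].round(4),q[g+1].round(4),q[-1].round(4))
E
```

```text
[ 0.43768201 -0.17126166  0.08768037]
-0.02 xmin 0.4105 gap 0.4346 0.4512 xmax 0.4616 z 0.0997
-0.01 xmin 0.406 gap 0.4262 0.4514 xmax 0.4655 z 0.0997
0 xmin 0.405 gap 0.4234 0.4517 xmax 0.4673 z 0.0997
0.01 xmin 0.4072 gap 0.4316 0.4512 xmax 0.4641 z 0.0997
0.02 xmin 0.4134 gap 0.4344 0.4513 xmax 0.4586 z 0.0998
-0.015 y -0.2095 gap -0.1451 -0.1362 -0.1362
-0.01 y -0.2038 gap -0.1823 -0.1637 -0.1423
-0.005 y -0.2038 gap -0.1854 -0.1602 -0.1422
```

Request:
move_arm(increments="2 2 0 0 0 0 255;0 0 -28 0 0 0 255;0 0 -20 0 0 0 255;0 0 -10 0 0 0 255;0 0 -6 0 0 0 255;0 0 -4 0 0 0 255;0 0 0 0 0 0 255;0 0 0 0 0 0 255")

```text
time: 18.68
position: [0.4408, -0.1691, 0.0201]
tool_rot: [-0.003, 3.141, -0.0]
ft_force: [0.2, 0.7, -0.5]
grip_width: 0.704
grip_force: 20.0
```

Request:
move_arm(increments="0 0 -1.5 0 0 0 255;0 0 -1 0 0 0 255;0 0 -1 0 0 0 255;0 0 0 0 0 0 255;0 0 0 0 0 0 40;0 0 0 0 0 0 30;0 0 0 0 0 0 30;0 0 0 0 0 0 30")

```text
time: 19.35
position: [0.4401, -0.169, 0.0162]
tool_rot: [-0.002, 3.141, 0.0]
ft_force: [-0.7, -0.2, 0.2]
grip_width: 0.861
grip_force: 0.0
```

Request:
move_arm(increments="0 0 20 0 0 0 20;0 0 35 0 0 0 0;0 0 35 0 0 0 0;3 -40 0 0 0 0 0;3 -40 0 0 0 0 0;3 -40 0 0 0 0 0;3 -40 0 0 0 0 0;4 -40 0 0 0 0 0")

```text
time: 20.02
position: [0.4562, -0.3705, 0.1063]
tool_rot: [-0.004, 3.141, 0.0]
ft_force: [0.8, -0.2, 0.1]
grip_width: 1.001
grip_force: 0.0
```

```bash
python3 - <<'E'
from h import *
A=np.array
for n in ["side","top","wrist"]:
    p=ctrl.get_image(n); save(p,n+"9")
    print(n,"black",ring(p,"",.023,.034,.042,A([.4386,-.1706])),"rod",ring(p,"",.036,.06,.02,A([.4386,-.1706])),"white",ring(p,"",.009,.02,.036,A([.456,-.394])))
s=ctrl.get_state(); print(s["position"],s["joint_positions"].round(2))
E
```

```text
side black (array([ 0.4429, -0.1713]), 0.0337, 176) rod (array([ 0.437 , -0.1724]), 0.0027, 12) white (array([ 0.4554, -0.3954]), 0.0253, 163)
top black (array([ 0.4414, -0.1661]), 0.0314, 401) rod (array([ 0.4383, -0.1672]), 0.0035, 11) white (array([ 0.4561, -0.3949]), 0.0238, 69)
wrist black (array([ 0.4404, -0.171 ]), 0.031, 2768) rod None white (array([ 0.4552, -0.395 ]), 0.025, 1929)
[ 0.45415397 -0.37310016  0.10568777] [-0.02  0.35  0.79  1.78 -0.26  1.13  2.42]
```

View pics/wrist9.png

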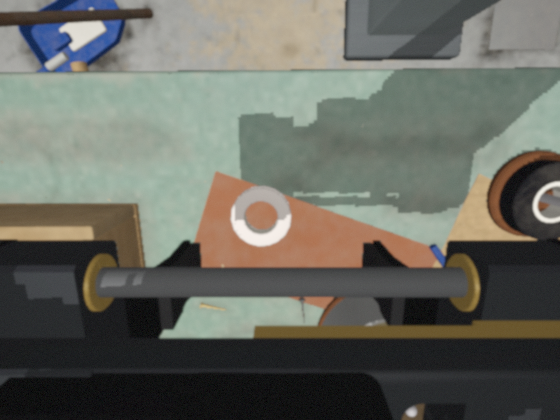

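The white spool is at (261,217), about (0.4555,-0.395). The tray wall at (137,220) is close to where the gripper's body would come, so I'll turn the gripper -45° to clear both the tray and the large stand.

Request:
move_arm(increments="0 -3 0 0 0 -6.5 0;0 -4 0 0 0 -6.5 0;0 -4 0 0 0 -6.5 0;0 -4 0 0 0 -6.5 0;0 -4 0 0 0 -6.5 0;0 -4 0 0 0 -6.5 0;0 0 0 0 0 -6 0;0 0 0 0 0 0 0")

```text
time: 20.83
position: [0.4565, -0.3904, 0.1058]
tool_rot: [-1.201, -2.902, -0.002]
ft_force: [-0.4, 0.2, -0.4]
grip_width: 1.003
grip_force: 0.0
```

```bash
python3 - <<'E'
from h import *
p=ctrl.get_image("wrist")
print("white",ring(p,"",.009,.02,.034,np.array([.4555,-.395])))
p=ctrl.get_image("top"); P=cloud(p); q=P[(P[...,2]>.04)&(P[...,2]<.2)&(p["depth"]>0)]
for x in (.42,.45,.48,.51,.54):
  k=q[(abs(q[:,0]-x)<.012)&(q[:,1]<-.44)&(q[:,1]>-.7)]; print(x,len(k),k[:,1].max() if len(k) else 0,k[:,2].max() if len(k) else 0)
s=ctrl.get_state(); print(s["position"],s["tool_rot"],s["joint_positions"].round(2))
E
```

```text
white (array([ 0.4556, -0.3948]), 0.0251, 1926)
0.42 0 0 0
0.45 63 -0.6298467823713515 0.07334123647028368
0.48 0 0 0
0.51 0 0 0
0.54 15 -0.4961357641174851 0.07165604667457814
[ 0.45647614 -0.39056645  0.10588962] [-1.19329070e+00 -2.90574364e+00 -1.57393462e-03] [-0.09  0.42  0.94  1.75 -0.37  1.16  1.75]
```

Request:
move_arm(increments="-1 -4 -20 0 0 0 0;0 0 -32 0 0 0 0;0 0 -25 0 0 0 0;0 0 -13 0 0 0 0;0 0 -7 0 0 0 0;0 0 -3 0 0 0 0;0 0 0 0 0 0 0;0 0 0 0 0 0 0")

```text
time: 21.6
position: [0.4558, -0.3967, 0.0073]
tool_rot: [1.199, 2.902, -0.001]
ft_force: [1.4, -0.7, 0.6]
grip_width: 1.002
grip_force: 0.0
```

Request:
move_arm(increments="0 0 -1 0 0 0 60;0 0 -1 0 0 0 160;0 0 0 0 0 0 255;0 0 0 0 0 0 255;0 0 0 0 0 0 255;0 0 0 0 0 0 255;0 0 0 0 0 0 255;0 0 0 0 0 0 255", grip_force=15)

```text
time: 22.27
position: [0.4551, -0.396, 0.0042]
tool_rot: [1.2, 2.903, 0.0]
ft_force: [0.4, -0.4, 1.2]
grip_width: 0.562
grip_force: 15.0
```

Request:
move_arm(increments="0 0 20 0 0 0 255;0 0 38 0 0 0 255;0 0 38 0 0 0 255;-3 37 0 0 0 0 255;-3 37 0 0 0 0 255;-3 37 0 0 0 0 255;-3 37 0 0 0 0 255;-3 37 0 0 0 0 255")

```text
time: 22.93
position: [0.4394, -0.2095, 0.0997]
tool_rot: [-1.201, -2.903, -0.0]
ft_force: [-0.1, -0.0, 0.1]
grip_width: 0.559
grip_force: 15.0
```

Request:
move_arm(increments="-2 37 0 0 0 0 255;0 4 0 0 0 0 255;0 0 0 0 0 0 255;0 0 0 0 0 0 255;0 0 0 0 0 0 255;0 0 0 0 0 0 255;0 0 0 0 0 0 255;0 0 0 0 0 0 255")

```text
time: 23.6
position: [0.4378, -0.1712, 0.1]
tool_rot: [-1.203, -2.902, 0.001]
ft_force: [0.5, 0.4, -0.0]
grip_width: 0.56
grip_force: 15.0
```

```bash
python3 - <<'E'
from h import *
p=ctrl.get_image("wrist"); s=ctrl.get_state(); T=s["position"]; print(T,s["grip_width"]); save(p,"w10")
P=cloud(p); z=T[2]-.0042+.014
m=(abs(P[...,2]-z)<.004)&(p["depth"]>0)&(np.hypot(P[...,0]-T[0],P[...,1]-T[1])<.035)
# tape-white pixels only
w=m&(p["frame"].min(-1)>110); q=P[w][:,:2].astype(np.float32); print(cv2.minEnclosingCircle(q),len(q))
A=np.array; print("black",ring(p,"",.023,.034,.04,A([.4395,-.1706])),"rod",ring(p,"",.036,.06,.02,A([.4386,-.1706])))
E
```

```text
[ 0.43780357 -0.17097697  0.10000407] 0.5602931426533075
((0.4391692280769348, -0.16654850542545319), 0.029688358306884766) 3025
black (array([ 0.4405, -0.1696]), 0.0313, 2914) rod None
```

View pics/w10.png

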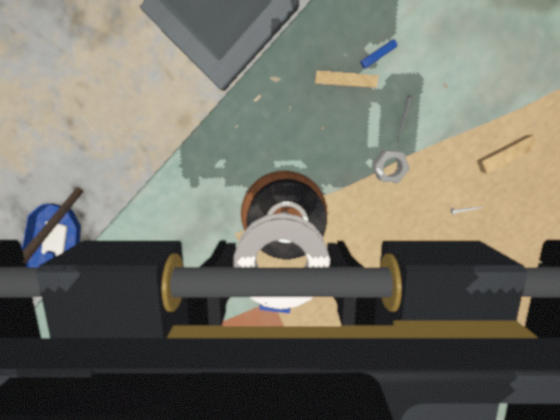

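The white spool is held level at (283,262) and its centre is within about 1 mm of the rod. Lowering it.

Request:
move_arm(increments="1 0 -20 0 0 0 255;0 0 -20 0 0 0 255;0 0 -13 0 0 0 255;0 0 -6 0 0 0 255;0 0 -4 0 0 0 255;0 0 -2 0 0 0 255;0 0 0 0 0 0 255;0 0 0 0 0 0 255")

```text
time: 24.32
position: [0.4396, -0.1702, 0.0357]
tool_rot: [1.2, 2.902, 0.001]
ft_force: [1.3, 0.2, -0.0]
grip_width: 0.564
grip_force: 15.0
```

Request:
move_arm(increments="0 0 -1 0 0 0 255;0 0 -1 0 0 0 255;0 0 0 0 0 0 255;0 0 0 0 0 0 255;0 0 0 0 0 0 90;0 0 0 0 0 0 70;0 0 0 0 0 0 50;0 0 0 0 0 0 50")

```text
time: 24.98
position: [0.4391, -0.17, 0.0331]
tool_rot: [1.2, 2.903, 0.0]
ft_force: [-0.8, -0.1, -0.2]
grip_width: 0.762
grip_force: 0.0
```

Retreat up, then aside to the left so the cameras see the stands.

Request:
move_arm(increments="0 0 20 0 0 0 50;0 0 36 0 0 0 50;0 0 36 0 0 0 50;0 0 36 0 0 0 0;0 36 10 0 0 0 0;2 36 0 0 0 0 0;2 36 0 0 0 0 0;2 36 0 0 0 0 0")

```text
time: 25.65
position: [0.4451, -0.0244, 0.1718]
tool_rot: [1.201, 2.902, 0.004]
ft_force: [0.5, 0.3, -0.5]
grip_width: 0.993
grip_force: 0.0
```

```bash
python3 - <<'E'
from h import *
A=np.array
for n in ["side","top","wrist"]:
    p=ctrl.get_image(n); save(p,n+"11"); a=A([.4386,-.1706]); c=A([.574,-.2885])
    print(n,"white",ring(p,"",.037,.047,.036,a),"black",ring(p,"",.023,.034,.042,a),"mask",ring(p,"",.077,.089,.06,c))
    if n!="top": cv2.imwrite(f"pics/c{n}.png",cv2.resize(p["frame"][170:320,240:440,::-1] if n=="side" else p["frame"][...,::-1],None,fx=3 if n=="side" else 1,fy=3 if n=="side" else 1))
    for t in ("nut_large","nut_small"): print(t,[np.round(x["centre"],3) for x in ctrl.find_in(t,p)[:1]])
E
```

```text
side white (array([ 0.4372, -0.1715]), 0.0266, 105) black (array([ 0.4394, -0.1715]), 0.0309, 109) mask (array([ 0.5754, -0.2911]), 0.0542, 355)
nut_large [array([ 0.54 , -0.188,  0.011])]
nut_small []
top white (array([ 0.4388, -0.1679]), 0.0253, 223) black (array([ 0.4412, -0.166 ]), 0.0316, 182) mask (array([ 0.5741, -0.2879]), 0.0529, 833)
nut_large [array([ 0.545, -0.185,  0.02 ])]
nut_small []
wrist white (array([ 0.4556, -0.1699]), 0.0168, 263) black (array([ 0.4661, -0.1702]), 0.0165, 177) mask None
nut_large [array([ 0.533, -0.173,  0.004])]
nut_small [array([ 0.472, -0.081,  0.015])]
```

View pics/cside.png

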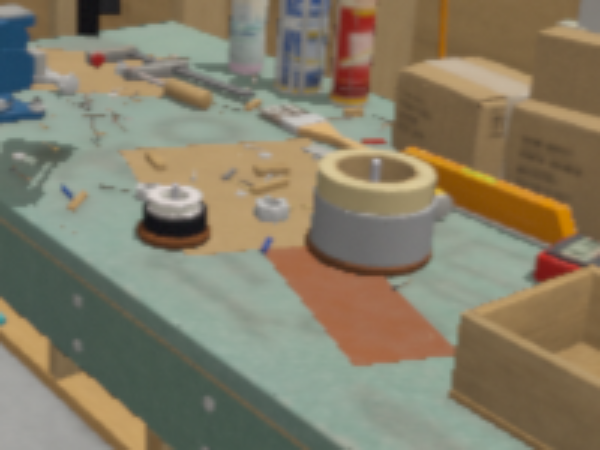

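View pics/wrist11.png

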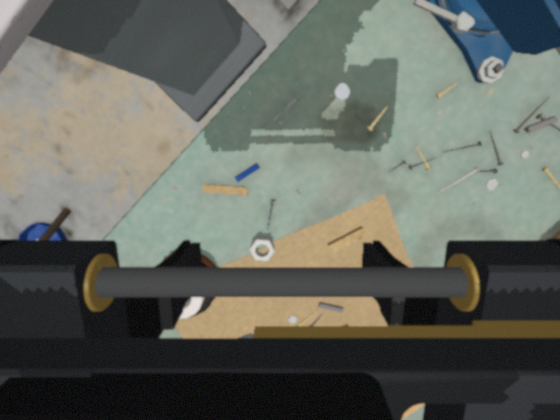

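The side crop shows white on black at (175,215) and tan on grey at (373,210), both flat with their rods through the holes. The wrist view shows the small nut at (262,250), where it was. Nothing is touching the gripper, so I'm handing in.

```bash
python3 -c "
from h import *
print(ctrl.close_job())"
```

```text
the job is handed in; nothing more can be done
None
```

All four rolls are flat on their stands in the order asked (duct then masking on the large, black then white on the small), within about 2–3 mm of the rods by the cameras; the job was handed in at about 26 s.

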